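# One click warmer on the mushroom dryer

### The arm

A 7-joint arm with a two-finger parallel gripper is mounted at the origin on the work surface. World frame = base frame: x ahead of the robot, y to its left, z up, the work surface at z = 0. Lengths are in mm, angles in degrees, forces in N, time in s.
With the tool pointing down it reaches from about 400 to 875 mm from the base axis. Payload 6.5 kg.
Tool frame: the origin (TCP) lies at the very end of the fingers, on their centre line; the grasp point (between the pads) lies 19 mm behind it; z points along the fingers, y is the direction in which the jaws open and shut (so a half turn about z gives the same grasp; the last joint's range is limited). The gripper opens to 85 mm and grips with 20 to 120 N. Pads are 22 mm wide; open, the fingers measure 114 mm over their backs; the gripper's body (76 mm by 85 mm) begins 54 mm behind the grasp point. The pads swing forward as they close: fully open they stand 13 mm farther back than shut.
Start: joints at [-75.986, 30.733, -0.252, 88.115, 0.149, 61.152, -4.079], TCP at [198.78, 618.851, 192.39] pointing down, gripper open.
Joint ranges: [-154.64, 154.64], [-21.42, 123.67], [-72.66, 72.17], [13.99, 137.28], [-74.86, 254.86], [10.95, 109.41], [-158.01, 158.01]. Speed limits (degrees/s): [136.94, 136.94, 180, 180, 180, 180, 180].

### API

Orientations are given as [roll, pitch, yaw] about the fixed x, y, z axes, in that order (R = Rz(yaw) Ry(pitch) Rx(roll)).
In Python, from cell import sensors, optics, bot gives the robot as it stands. The module is installed in compiled form; this text tells all that it offers.
- The arm moves only by the tool step_arm, never from a script. Its argument "increments" is a list of rows, each a list of 3 entries, a list of its own where there are three numbers: the finger opening in mm, from 0 to 85.4, then the shift along the tool's x, y, z in mm, then the turn about the tool's z in degrees. A call has 1 to 12 rows; each row shifts and turns the pose as measured when the row begins, along the tool's axes as they then stand; what a row does not reach is not made up. A row lasts 1/12 s, in which the tool goes at most 41.7 mm and 7.16 degrees, less where a joint would pass 70% of its speed; a pose out of reach is approached as far as the arm can. A call is refused whole if a number of a shift passes 41.7 or a number of a turn 7.16, either way. A call with a gripper value outside its range is refused whole. The fingers move at their own pace and stop on an object; "grip_force" is the grip in N (left out, the last holds). Time passes only in rows, so rows that do not move let the fingers close. It gives the time, the measured TCP pose, the force and the opening at its end, in the units of the state.
- sensors.sense(): the state, without advancing time (a new reading comes with each control period).
- optics.capture(name): name is "scene" or "side" or "wrist"; returns a dict with "color" (384x512x3 uint8, red, green, blue), "camera_matrix" (3x3 intrinsics, pixels), "R" (3x3) and "t" (3): a world point X has camera coordinates R X + t. Camera axes: x right, y down, z forward; pixel columns grow to the right and rows downward; lengths in mm; the calibration is good to about 2 mm. A picture is of the moment at which its call begins. There is no depth.
- bot.finish_job(): hands the job in, once; it reports no verdict.
Trained networks look in the newest picture that a camera, given by its name, has taken for a name from the list of things; names that differ only in an ending like _2 or _b are one class to them, and where a whole thing is asked for, a point or a joint stands for the part that bears it (a point fixed in the world has none). Each returns a list of dicts, best first, with "confidence" (0 to 1); they miss things now and then, are a little off and sometimes report something else, mostly with a low value. They report only what shows in the picture. A call takes as long as a camera call.
- optics.find_in(camera, label): "at" ([x, y, z] in mm, in the coordinates of the camera as it stood for that picture, good to about 4 mm: the middle of the surface that is visible of it).
- optics.regions_of(camera, label): "pixels" (384x512 bool, what is visible of it).
The state is a dict: "time_s": time; "joint_positions": joint angles; "dq": joint speeds; "joint_efforts": joint torques, N m; "ee_pos": TCP position; "tool_rot": TCP orientation; "ft_force": force on the tool from outside, world axes, zero at the start; "ft_torque": the same for the moment, N m; "opening": opening from 0.0 (shut) to 1.0 (fully open).
Only numpy, scipy, OpenCV 4.12 (cv2) and the standard library are available. Lean on these libraries where they do the work, as an engineer would, in place of code of your own. Each camera call takes 0.05 s, during which the arm holds its last target.

### The job

Set the mushroom dryer one step warmer and start it: lay a fingertip on the big knurled dial and turn it clockwise (seen from above) by exactly one click, so that it settles in the next detent, then press the round button fully down and let it come up again. Do it all by touch; do not press the square button, and do not push or lift the mushroom, the brick or the jar.

Things in the scene. Friction and masses are not known exactly. Their poses are not given: they have to be found in the camera images.
- panel: Grey control box of the dryer, fixed on the table, 240 mm (its x) by 360 mm (its y) by 70 mm high. Origin: centre of its underside; z up; x points away from the robot, yaw within 0.35 rad. The dial sits on its top towards +y; the two buttons towards -y, one behind the other along its x, 90 mm between centres; either may be the nearer.
- dial_top (a point): Centre of the dial's flat top, on its upright axis, 95 mm above the table, at x 0, y +85 mm in the box's frame. Black disc, 116 mm diameter, 22 mm high, rim knurled, too wide to grasp. A fingertip pressed on its top near the edge, or on its rim, carries it by friction (about 0.7 or more). A white line on top, 33 to 55 mm from the axis, is its pointer; at the start it points to the box's -x.
- dial (a joint): Angle of the dial, rad, growing clockwise from above. Detents 0.6 rad (34 deg) apart at -0.6, 0, 0.6, 1.2, each with a tick mark on the box; stops at -0.75 and 1.35. Starts in the detent at 0; 0.6 is wanted. The hump half way takes about 0.07 Nm (under 2 N at 42 mm from the axis); let go past it, the dial snaps into the next detent. It does not yield downwards.
- start_top (a point): Centre of the top of the ROUND button (the start button): black cap of 38 mm diameter on a round grey collar of 52 mm diameter, 8 mm high; the cap's top stands 92 mm above the table when up. The point moves down with the cap.
- start (a joint): Travel of the round button, m: 0 up, 0.006 fully down. Sprung: 2.4 N to start, 4.8 N to hold it down; comes up by itself.
- stop_top (a point): Centre of the top of the SQUARE button (the stop button): black cap 34 by 34 mm on a square grey collar of 50 mm, same height as the round one. Not to be pressed.
- stop (a joint): Travel of the square button, m: 0 up, 0.006 fully down.
- mushroom: Loose dried mushroom lying cap down, stem up, on the control box near its +x edge, between the dial and the buttons: brown cap of 60 mm diameter, pale stem of 20 mm, 52 mm high in all, 30 g. Origin: centre of its underside. Leave it.
- brick: Loose half brick on the table to one side of the box, 110 x 110 x 65 mm, 1.4 kg. Origin: centre of its underside. Leave it.
- jar: Loose glass jar with a metal cap on the table to the other side of the box, 80 mm diameter, 110 mm high, 0.4 kg. Origin: centre of its underside. Leave it.

How it is judged:
By the outcome, as a careful person would: the job done as asked, in the order asked, and still so for the second after the job is handed in, with the robot touching nothing.
It also fails if it takes over 43 s, if anything falls off the work surface, if the arm or the gripper's body presses on something with over 40 N, if the wrist force passes 120 N, or if a joint passes its speed limit or range.

## Working session

There is one attempt and no reset: what is moved stays moved. The work goes in short steps, Python scripts to look and compute and a tool call to move; the robot and the scene stay as the last step left them, time stands still between calls to the robot, and variables do not carry over. Pictures are saved under pics/ and viewed, and the job is handed in when it is done.

Besides the shell and the picture viewer there is one more tool, called after "Emit:" as name([rows], argument=value, ...), one row to a line, values as JSON. step_arm: Moves the arm, as the interface text tells. Its arguments: {"type":"object","properties":{"increments":{"type":"array","items":{"type":"array"}},"grip_force":{"type":"number"}},"required":["increments"]}

```bash
mkdir -p pics
cat > h.py <<'E'
import numpy as np,cv2
from cell import sensors,optics,bot
def cap(n,f=None):
    c=optics.capture(n)
    if f: cv2.imwrite('pics/'+f,c['color'][:,:,::-1])
    return c
def world(c,p): return np.array(c['R']).T@(np.array(p)-np.array(c['t']))
def proj(c,X):
    q=np.array(c['R'])@np.array(X)+np.array(c['t']); q=np.array(c['camera_matrix'])@q; return q[:2]/q[2]
def onz(c,uv,z):
    R=np.array(c['R']);t=np.array(c['t']);d=R.T@np.linalg.inv(c['camera_matrix'])@np.array([uv[0],uv[1],1.]);o=-R.T@t
    return o+d*(z-o[2])/d[2]
E
python3 - <<'E'
from h import *
np.set_printoptions(precision=1,suppress=True)
print(sensors.sense())
for n in['scene','side']:
    c=cap(n,n+'0.png'); print(n,world(c,[0,0,0]))
    for l in['panel','dial_top','start_top','stop_top','mushroom','brick','jar']:
        for r in optics.find_in(n,l)[:2]: print(l,round(r['confidence'],2),world(c,r['at']),proj(c,world(c,r['at'])))
print(sensors.sense()['time_s'])
E
```

```text
{'time_s': 0.0, 'joint_positions': array([-76. ,  30.8,  -0.3,  88.2,   0.1,  61.2,  -4.1]), 'dq': array([ 0. , -0. ,  0. ,  0.1, -0. , -0. ,  0. ]), 'joint_efforts': array([  0. , -58.3,   1. , -25.9,   0. ,   0. ,  -0. ]), 'ee_pos': array([198.6, 618.2, 191.5]), 'tool_rot': array([-179.9,    0. ,  162.2]), 'ft_force': array([-0.1,  0.1,  0.5]), 'ft_torque': array([-0., -0.,  0.]), 'opening': 1.0018294035869324}
scene [1192.4   -4.3  968.8]
panel 0.82 [570.7 108.8  70.5] [282.2 205.5]
dial_top 0.65 [570.  113.   68.8] [283.5 205.6]
start_top 0.42 [510.5 -25.3  91.5] [238.4 185.6]
start_top 0.17 [566.4 112.2  73.3] [283.3 203.8]
stop_top 0.48 [603.3  -9.6  92.2] [243.3 210.4]
mushroom 0.79 [636.5  78.1  84.9] [273.5 221.3]
mushroom 0.5 [559.7 500.3  68. ] [408.  203.1]
brick 0.62 [561.9 499.5  66.8] [407.8 203.9]
jar 0.75 [ 479.7 -466.    82.4] [ 98.4 179.5]
side [  490.5 -1224.8   814.1]
panel 0.64 [532.1  18.5  71. ] [251.4 197.5]
dial_top 0.93 [532.4  13.2  74. ] [251.5 197.6]
start_top 0.57 [510.3 -38.6  94.6] [245.9 200.1]
stop_top 0.56 [600.7 -23.4  88. ] [270.3 198.9]
mushroom 0.49 [508.6 -37.3  94.5] [245.4 200. ]
brick 0.73 [540.8 474.8  51.1] [249.6 152.9]
brick 0.51 [624.4  69.5  90.5] [274.5 185.9]
jar 0.89 [ 456.7 -513.3   82.4] [229.9 300.1]
0.8
```

View pics/scene0.png

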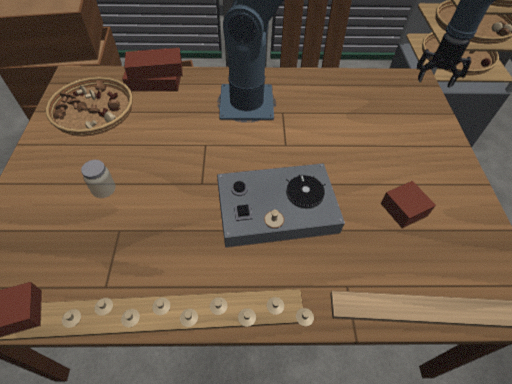

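View pics/side0.png

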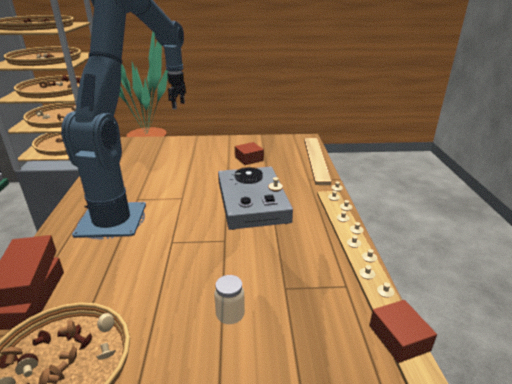

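Run:
```python
import cv2
a=cv2.imread('pics/scene0.png')[140:260,200:360];b=cv2.imread('pics/side0.png')[130:240,190:350]
cv2.imwrite('pics/z1.png',cv2.resize(a,None,fx=5,fy=5,interpolation=cv2.INTER_CUBIC))
cv2.imwrite('pics/z2.png',cv2.resize(b,None,fx=5,fy=5,interpolation=cv2.INTER_CUBIC))
```

```text
(no output)
```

View pics/z1.png

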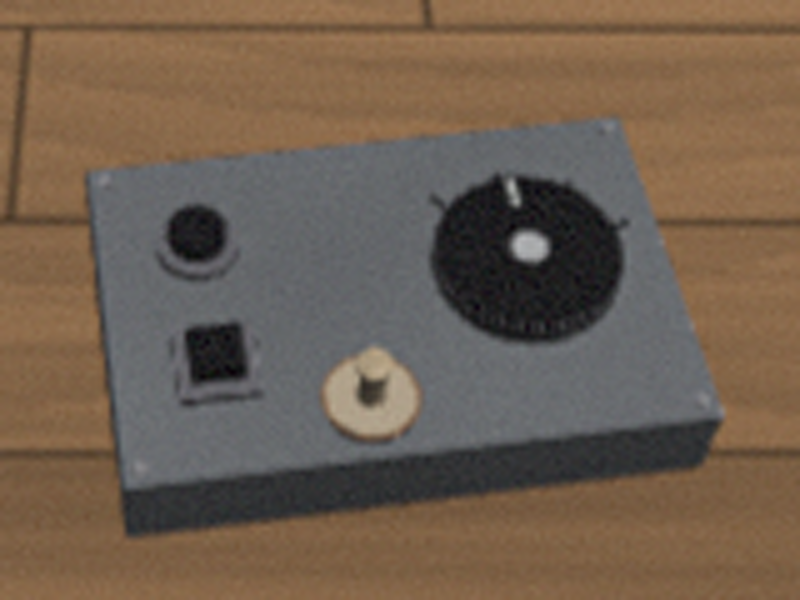

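View pics/z2.png

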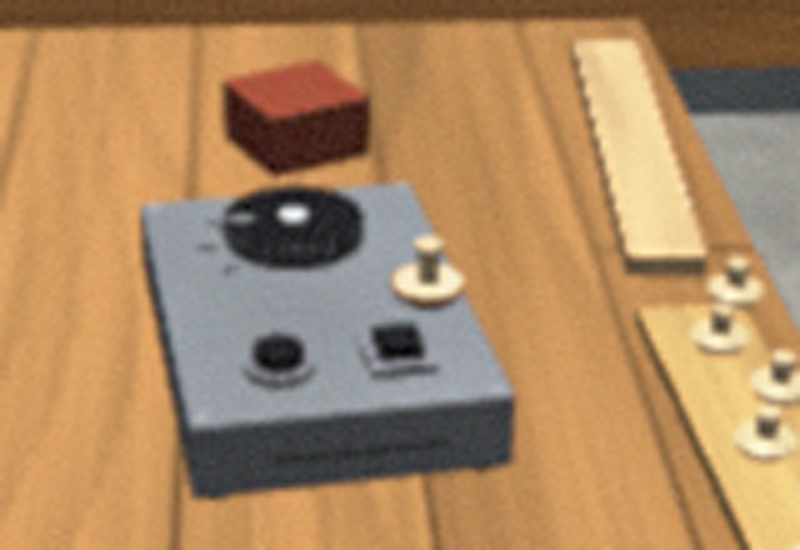

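Scene picture: the round button is at about pixel (239,187), nearer the robot. The square one is at (243,210), the dial centre at (306,189) and the mushroom at (274,219).

Run:
```python
from h import *
from scipy.optimize import least_squares
np.set_printoptions(precision=2,suppress=True)
A=cap('scene');B=cap('side')
s=lambda a,b,o:(np.array([a,b])+.5)/5-.5+np.array(o)
sc=lambda a,b:s(a,b,(200,140)); sd=lambda a,b:s(a,b,(190,130))
obs=[]
loc=dict(c0=(-120,-180,70),c1=(-120,180,70),c2=(120,180,70),c3=(120,-180,70),dial=(0,85,95),rnd=None,sq=None)
for k,a,b in [('c0',(90,172),(195,425)),('c1',(620,120),(145,205)),('c2',(720,415),(410,185)),('c3',(125,487),(510,398)),('dial',(530,246),(293,213)),('rnd',(197,233),(278,353)),('sq',(217,352),(398,342))]:
    obs+= [(k,A,sc(*a)),(k,B,sd(*b))]
def P(p,l): 
    c,s_=np.cos(p[2]),np.sin(p[2]); return np.array([p[0]+c*l[0]-s_*l[1],p[1]+s_*l[0]+c*l[1],l[2]])
def L(p,k):
    if k=='rnd': return (-45,p[3],92)
    if k=='sq': return (45,p[3],92)
    return loc[k]
f=lambda p:np.concatenate([proj(c,P(p,L(p,k)))-uv for k,c,uv in obs])
r=least_squares(f,[560,60,.15,-100],loss='soft_l1')
p=r.x;print(p,np.degrees(p[2]));print(r.fun.reshape(-1,4))
for k in['dial','rnd','sq']:print(k,P(p,L(p,k)))
for k,c,uv in obs:
    if k in('dial','rnd','sq','c1'):print(k,onz(c,uv,L(p,k)[2]))
print(onz(A,sc(512,192),95),sensors.sense()['tool_rot'])
```

```text
[ 538.39   97.3     0.14 -116.59] 7.738767842318033
[[-0.98 -0.54 -1.01  0.57]
 [ 0.27 -1.03 -0.92 -0.58]
 [ 1.56  0.36  0.19 -1.06]
 [-0.67  0.46  1.72 -0.74]
 [ 0.01  0.48  0.38  0.18]
 [-0.28 -0.91  0.41 -1.47]
 [-0.52 -0.86  0.34 -1.57]]
dial [526.95 181.53  95.  ]
rnd [509.5  -24.28  92.  ]
sq [598.68 -12.17  92.  ]
c1 [399.82 258.01  70.  ]
c1 [399.41 253.69  70.  ]
dial [525.11 181.67  95.  ]
dial [525.42 183.28  95.  ]
rnd [513.05 -23.39  92.  ]
rnd [507.76 -34.63  92.  ]
sq [601.73 -10.62  92.  ]
sq [596.53 -23.39  92.  ]
[482.35 174.56  95.  ] [180.   -0.  162.2]
```

Emit:
step_arm([
  [0,[0,0,-5],-5.9],
  [0,[0,0,-5],-5.9],
  [0,[0,0,0],-5.9],
  [0,[-20,-32,0],0],
  [0,[-20,-32,0],0],
  [0,[-20,-32,0],0],
  [0,[-20,-32,0],0],
  [0,[-20,-32,0],0],
  [0,[-20,-32,0],0],
  [0,[-20,-32,0],0],
  [0,[-20,-32,0],0],
  [0,[-20,-32,0],0],
], grip_force=40)

```text
time_s: 1.9
ee_pos: [382.7, 331.8, 201.2]
tool_rot: [179.5, -0.1, -178.2]
ft_force: [0.8, 0.7, 0.7]
opening: -0.002
```

Emit:
step_arm([
  [0,[-21,-33,0],1.8],
  [0,[-21,-33,0],0],
  [0,[-21,-33,0],0],
  [0,[-21,-33,0],0],
  [0,[-15,-25,0],0],
  [0,[0,0,0],0],
])

```text
time_s: 2.4
ee_pos: [491.3, 158.6, 201.8]
tool_rot: [179.6, 0.2, 179.3]
ft_force: [1.2, 0.4, 0.0]
opening: -0.003
```

Run:
```python
from h import *
np.set_printoptions(precision=1,suppress=True)
c=cap('wrist','w1.png');a=cap('scene','s1.png')
s=sensors.sense();print(s['time_s'],s['ee_pos'],s['tool_rot'],s['ft_force'])
for l in['dial_top','start_top','stop_top','mushroom']:
    for r in optics.find_in('wrist',l)[:2]: print(l,round(r['confidence'],2),world(c,r['at']),proj(c,world(c,r['at'])))
for X in([527,181.5,95],[509.5,-24,92],[509,-35,92]):print(proj(c,X))
print(world(c,[0,0,0]))
```

```text
2.5 [488.7 164.  201.6] [179.4   0.1 179.6] [-1.2 -0.1 -0.6]
dial_top 0.96 [498.8 110.   74.3] [211.3 181.9]
start_top 0.95 [509.3 -19.5  95.1] [ 67.9 201.2]
stop_top 0.92 [594.7  -9.   91.4] [ 96.9 279.5]
mushroom 0.57 [610.7  83.3  90.3] [189.7 291. ]
mushroom 0.31 [499.3 108.8  71.9] [210.4 181.7]
[286.4 215.9]
[ 64.9 200.4]
[ 52.9 200. ]
[409.6 157.  384. ]
```

View pics/w1.png

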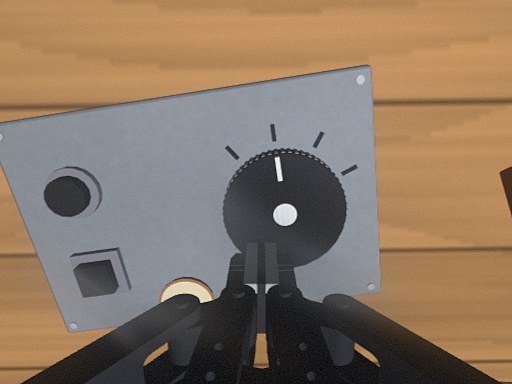

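Wrist picture: the dial hub is at (285,214), the pointer at (279,169) aimed at the tick at (272,132), and the next clockwise tick at (318,139). The round cap is at (67,196). The prediction agrees to within a few pixels.

Run:
```python
from h import *
np.set_printoptions(precision=1,suppress=True)
c=cap('wrist')
for uv,z in (((285,214),95),((67,196),92),((97,279),92)):print(onz(c,uv,z))
s=sensors.sense();print(s['ee_pos'],s['tool_rot'],s['ft_force'])
```

```text
[520.2 189.8  95. ]
[502.7 -11.2  92. ]
[590.5   2.8  92. ]
[487.2 167.3 201.4] [ 179.4    0.1 -180. ] [ 0.2  0.1 -0.5]
```

Emit:
step_arm([
  [0,[0,0,30],0],
  [0,[0,0,30],0],
  [0,[0,0,25],0],
  [0,[0,0,5],0],
  [0,[0,0,0],0],
])

```text
time_s: 3.17
ee_pos: [487.5, 175.7, 110.8]
tool_rot: [179.1, 0.3, -179.4]
ft_force: [0.8, -0.1, 0.9]
opening: -0.0
```

Emit:
step_arm([
  [0,[0,0,0],0.3],
  [0,[0,0,0],0],
  [0,[0,0,0],0],
])

```text
time_s: 3.42
ee_pos: [488.1, 177.6, 113.3]
tool_rot: [179.1, 0.4, -179.6]
ft_force: [1.4, 0.2, 1.0]
opening: 0.002
```

Run:
```python
from h import *
np.set_printoptions(precision=1,suppress=True)
c=cap('wrist','w2.png')
s=sensors.sense();print(s['ee_pos'],s['tool_rot'],s['ft_force'],s['dq'])
for l in['start_top','stop_top']:
    for r in optics.find_in('wrist',l)[:2]: print(l,round(r['confidence'],2),world(c,r['at']),proj(c,world(c,r['at'])))
```

```text
[488.4 177.7 113.5] [ 179.     0.5 -179.6] [-0.   0.5  0.6] [ 0.2  0.1  0.1  0.  -0.1 -0.4  0.2]
stop_top 0.57 [592.6  -2.5  92.6] [ 20.3 344.7]
```

View pics/w2.png

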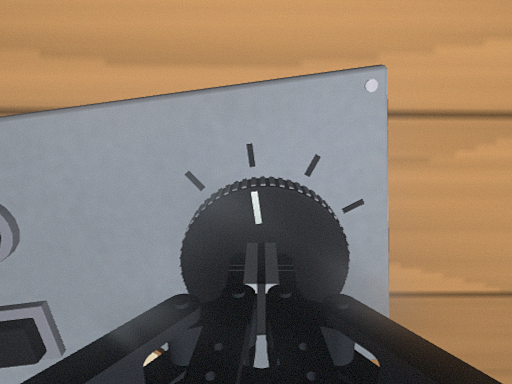

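Run:
```python
from h import *
np.set_printoptions(precision=1,suppress=True)
c=cap('wrist')
a=onz(c,(254.5,192),95);b=onz(c,(258.5,223),95);print(a,b,np.linalg.norm(a-b)); d=(b-a)/np.linalg.norm(b-a);print('centre',(a+b)/2+44*d)
print(proj(c,[488,178,95]))
l=onz(c,(181,258),95);r=onz(c,(349,258),95);print(l,r,(l+r)/2,np.linalg.norm(l-r))
print(sensors.sense()['ee_pos'])
```

```text
[471.4 172.2  95. ] [492.7 174.8  95. ] 21.5005803606574
centre [525.7 178.9  95. ]
[263.4 216.3]
[518.4 122.5  95. ] [518.7 236.7  95. ] [518.5 179.6  95. ] 114.15241667738039
[488.  177.2 112.9]
```

Emit:
step_arm([
  [0,[3,-13,4],0],
  [0,[0,0,6],0],
  [0,[0,0,0],0],
  [0,[0,0,3],0],
  [0,[0,0,0],0],
])

```text
time_s: 4.03
ee_pos: [485.2, 162.0, 98.9]
tool_rot: [179.1, 0.5, -179.7]
ft_force: [-0.5, 0.2, -0.1]
opening: -0.0
```

Emit:
step_arm([
  [0,[0,0,2],0],
  [0,[0,0,1.5],0],
  [0,[0,0,1.5],0],
  [0,[0,0,1.5],0],
])

```text
time_s: 4.37
ee_pos: [485.4, 162.4, 91.7]
tool_rot: [179.1, 0.5, -179.7]
ft_force: [-1.0, 0.6, 0.0]
opening: 0.001
```

Emit:
step_arm([
  [0,[0,0,1],0],
  [0,[0,0,1],0],
])

```text
time_s: 4.53
ee_pos: [485.4, 162.7, 89.4]
tool_rot: [179.1, 0.5, -179.7]
ft_force: [-0.5, -0.6, 0.9]
opening: -0.002
```

Run:
```python
from h import *
np.set_printoptions(precision=1,suppress=True)
c=cap('wrist','w3.png');b=cap('side','s3.png');a=cap('scene','c3.png')
s=sensors.sense();print(s['ee_pos'],s['ft_force'],s['ft_torque'])
t=proj(b,s['ee_pos']);u=proj(a,s['ee_pos']);print(t,u)
z=lambda c,t:cv2.resize(c['color'][int(t[1])-40:int(t[1])+40,int(t[0])-40:int(t[0])+40,::-1],None,fx=5,fy=5,interpolation=cv2.INTER_CUBIC)
cv2.imwrite('pics/z3.png',np.hstack([z(a,u),z(b,t)]))
```

```text
[485.3 162.6  89.4] [ 0.2 -0.2 -0.1] [ 0. -0. -0.]
[238.6 175.9] [298.1 179.8]
```

View pics/z3.png

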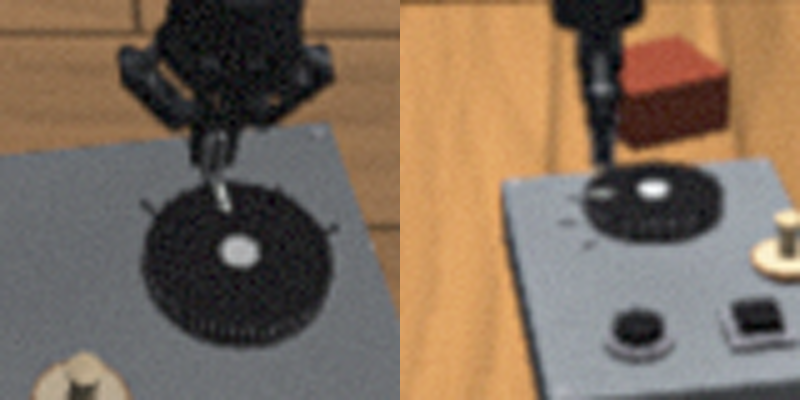

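View pics/w3.png

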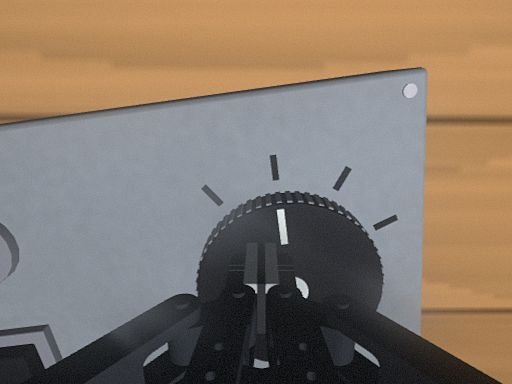

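Run:
```python
from h import *
np.set_printoptions(precision=1,suppress=True)
c=cap('wrist');b=cap('side');a=cap('scene')
p=sensors.sense()['ee_pos'];print(p,world(c,[0,0,0]),np.array(c['R']))
for dz in range(0,41,5):
    q=p+[0,0,dz];q2=q+[11,0,0]*1;q3=q-[11,0,0];print(dz,proj(c,q),proj(c,q2),proj(c,q3),proj(a,q),proj(b,q))
w=c['color'][225:300,215:310,::-1];cv2.imwrite('pics/z4.png',cv2.resize(np.clip(w.astype(float)*2.5,0,255).astype('uint8'),None,fx=7,fy=7,interpolation=cv2.INTER_CUBIC))
```

```text
[485.5 162.6  89.6] [402.9 158.  271.3] [[-0.   1.   0. ]
 [ 0.9 -0.   0.3]
 [ 0.3  0.  -0.9]]
0 [263.  228.5] [262.8 245. ] [263.1 211.4] [298.1 179.8] [238.6 175.9]
5 [263.2 232. ] [263.  248.9] [263.3 214.6] [298.3 178.8] [238.6 174.8]
10 [263.4 235.8] [263.2 253. ] [263.5 217.9] [298.5 177.8] [238.6 173.7]
15 [263.6 239.7] [263.4 257.3] [263.7 221.5] [298.7 176.8] [238.5 172.6]
20 [263.8 243.9] [263.6 261.8] [264.  225.2] [298.9 175.8] [238.5 171.5]
25 [264.  248.2] [263.9 266.6] [264.2 229.1] [299.1 174.8] [238.5 170.4]
30 [264.3 252.8] [264.1 271.6] [264.5 233.3] [299.3 173.7] [238.4 169.3]
35 [264.5 257.7] [264.3 276.9] [264.7 237.7] [299.5 172.7] [238.4 168.2]
40 [264.8 262.9] [264.6 282.5] [265.  242.4] [299.7 171.7] [238.4 167.1]
```

View pics/z4.png

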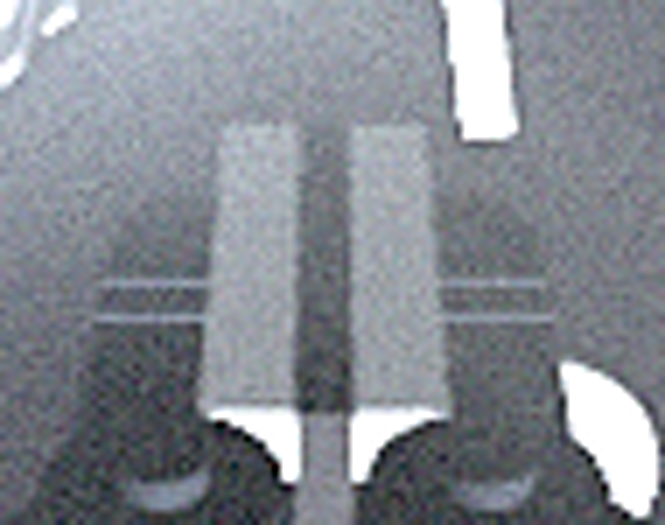

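Run:
```python
from h import *
a=cv2.imread('pics/c3.png')[150:200,275:335];b=cv2.imread('pics/s3.png')[145:195,210:270]
g=lambda w:cv2.resize(np.clip((w/255.)**.45*255,0,255).astype('uint8'),None,fx=6.5,fy=6.5,interpolation=cv2.INTER_CUBIC)
cv2.imwrite('pics/z5.png',np.hstack([g(a),g(b)]))
```

```text
(no output)
```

View pics/z5.png

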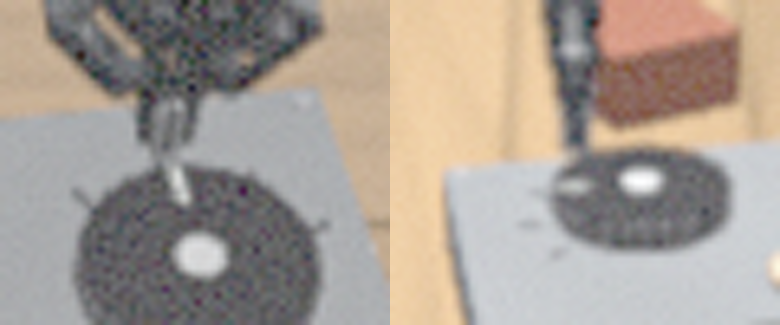

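Emit:
step_arm([
  [0,[0,0,2.5],0],
  [0,[0,0,2],0],
  [0,[0,0,2],0],
  [0,[0,0,1],0],
])

```text
time_s: 5.17
ee_pos: [485.8, 162.8, 81.8]
tool_rot: [179.0, 0.5, -179.7]
ft_force: [0.2, 0.9, -0.7]
opening: 0.005
```

Emit:
step_arm([
  [0,[0,0,1.5],0],
  [0,[0,0,1.5],0],
  [0,[0,0,1],0],
  [0,[0,0,1],0],
])

```text
time_s: 5.5
ee_pos: [485.7, 162.9, 76.0]
tool_rot: [179.0, 0.5, -179.7]
ft_force: [-0.2, -0.7, 0.2]
opening: -0.001
```

Run:
```python
from h import *
np.set_printoptions(precision=1,suppress=True)
A=cap('scene');B=cap('side');C=cap('wrist','w5.png');print(sensors.sense()['ee_pos'],sensors.sense()['ft_force'])
a=A['color'][150:200,275:335,::-1];b=B['color'][145:195,210:270,::-1]
g=lambda w:cv2.resize(np.clip((w/255.)**.45*255,0,255).astype('uint8'),None,fx=6.5,fy=6.5,interpolation=cv2.INTER_CUBIC)
cv2.imwrite('pics/z6.png',np.hstack([g(a),g(b)]))
```

```text
[485.7 162.8  76.1] [-0.4 -0.   0.3]
```

View pics/z6.png

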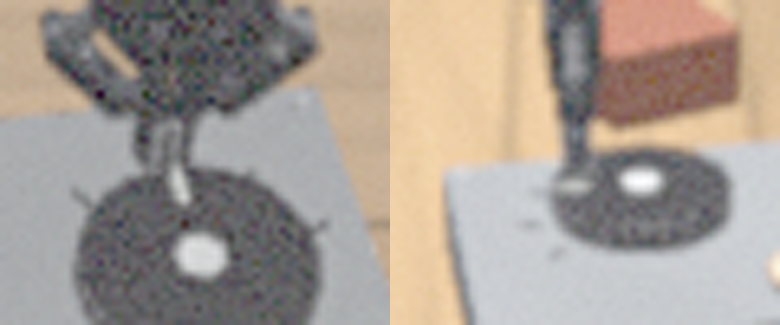

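View pics/w5.png

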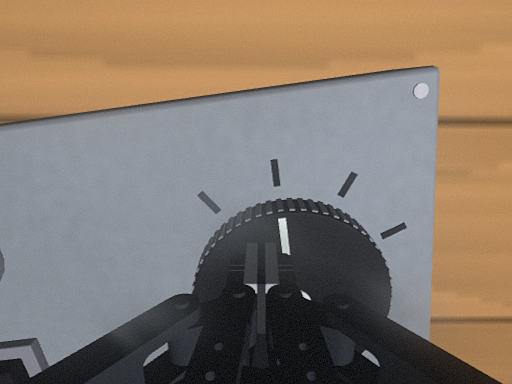

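Emit:
step_arm([
  [0,[5,0,1.5],0],
  [0,[0,0,1],0],
  [0,[0,0,1],0],
  [0,[0,0,1],0],
])

```text
time_s: 5.98
ee_pos: [480.3, 163.0, 71.5]
tool_rot: [179.0, 0.5, -179.7]
ft_force: [0.3, -0.5, -0.1]
opening: -0.0
```

Emit:
step_arm([
  [0,[0,0,1],0],
  [0,[0,0,1],0],
  [0,[0,0,1],0],
])

```text
time_s: 6.23
ee_pos: [480.4, 163.1, 68.2]
tool_rot: [179.0, 0.5, -179.7]
ft_force: [0.5, 0.6, -1.1]
opening: 0.001
```

Run:
```python
from h import *
np.set_printoptions(precision=1,suppress=True)
A=cap('scene');B=cap('side');C=cap('wrist');s=sensors.sense();print(s['ee_pos'],s['ft_force'],s['joint_positions'])
a=A['color'][150:200,275:335,::-1];b=B['color'][145:195,210:270,::-1]
g=lambda w,f=6.5:cv2.resize(np.clip((w/255.)**.45*255,0,255).astype('uint8'),None,fx=f,fy=f,interpolation=cv2.INTER_CUBIC)
cv2.imwrite('pics/z7.png',np.hstack([g(a),g(b)]))
cv2.imwrite('pics/z8.png',g(C['color'][180:330,180:400,::-1],3.5))
```

```text
[480.3 163.1  68.2] [ 0.4 -0.7 -0.1] [-27.4  27.2   5.1 115.9  -5.1  36.3  71.5]
```

View pics/z7.png

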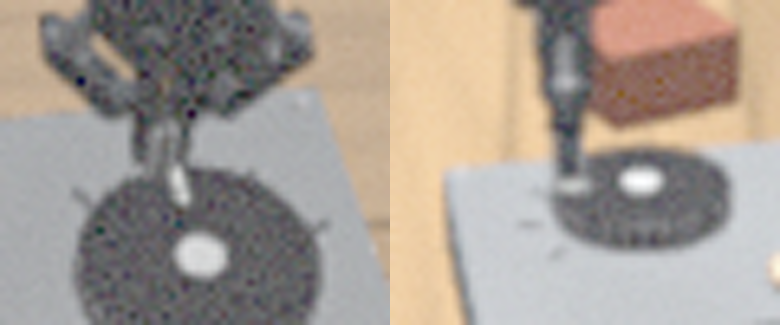

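View pics/z8.png

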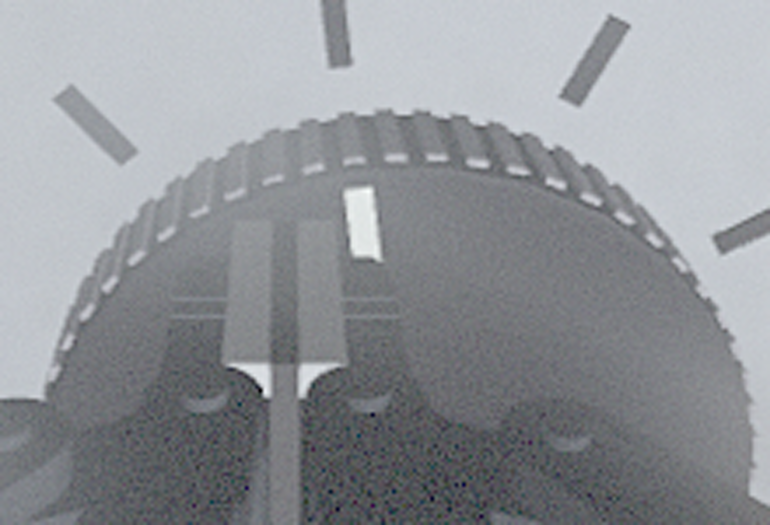

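Emit:
step_arm([
  [0,[0,0,1],0],
  [0,[0,0,1],0],
  [0,[0,0,1],0],
])

```text
time_s: 6.63
ee_pos: [480.7, 163.2, 65.3]
tool_rot: [179.0, 0.6, -179.7]
ft_force: [1.0, 0.6, 0.5]
opening: -0.003
```

Emit:
step_arm([
  [0,[0,0,1],0],
  [0,[0,0,1],0],
  [0,[0,0,1],0],
])

```text
time_s: 6.88
ee_pos: [480.7, 163.3, 61.9]
tool_rot: [179.0, 0.6, -179.7]
ft_force: [0.1, -0.0, 0.0]
opening: -0.0
```

Emit:
step_arm([
  [0,[0,0,1],0],
  [0,[0,0,1],0],
])

```text
time_s: 7.05
ee_pos: [480.8, 163.3, 59.7]
tool_rot: [179.0, 0.6, -179.7]
ft_force: [-0.0, 1.1, 0.4]
opening: 0.003
```

Run:
```python
from h import *
np.set_printoptions(precision=1,suppress=True)
A=cap('scene');B=cap('side');C=cap('wrist');s=sensors.sense();print(s['time_s'],s['ee_pos'],s['ft_force'],s['ft_torque'],s['joint_efforts'])
a=A['color'][150:200,275:335,::-1];b=B['color'][145:195,210:270,::-1]
g=lambda w,f=6.5:cv2.resize(np.clip((w/255.)**.45*255,0,255).astype('uint8'),None,fx=f,fy=f,interpolation=cv2.INTER_CUBIC)
cv2.imwrite('pics/z9.png',np.hstack([g(a),g(b)]))
cv2.imwrite('pics/z10.png',g(C['color'][180:330,180:400,::-1],3.5))
```

```text
7.2 [480.7 163.3  59.7] [-0.1  0.5 -0.6] [-0.  0.  0.] [ -0.  -46.9   2.1 -17.4  -0.   -0.1   0. ]
```

View pics/z9.png

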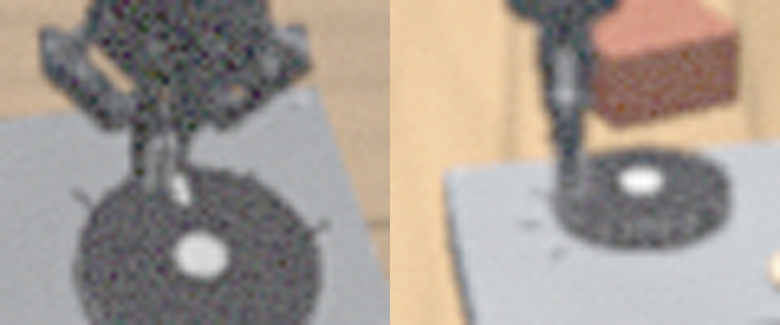

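View pics/z10.png

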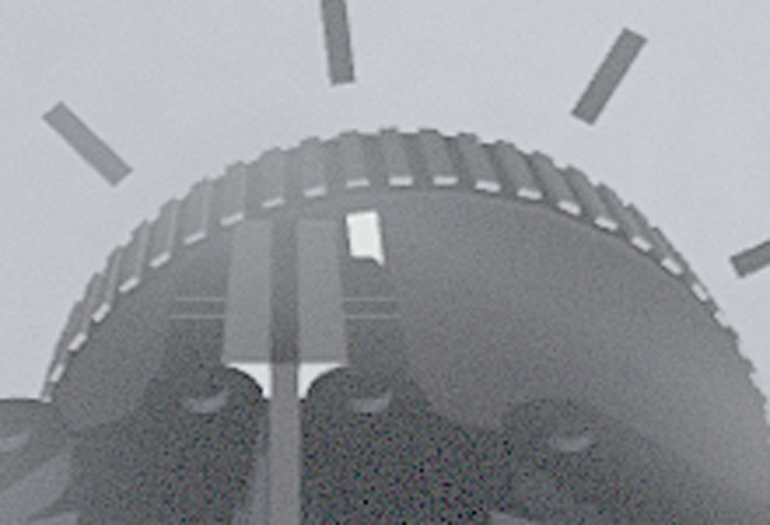

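Emit:
step_arm([
  [0,[-5,0,0],0],
  [0,[0,0,1],0],
  [0,[0,0,1],0],
  [0,[0,0,1],0],
])

```text
time_s: 7.53
ee_pos: [486.9, 163.5, 56.9]
tool_rot: [179.0, 0.6, -179.7]
ft_force: [0.5, 0.6, -0.1]
opening: 0.004
```

Emit:
step_arm([
  [0,[0,0,1],0],
  [0,[0,0,1],0],
  [0,[0,0,1],0],
])

```text
time_s: 7.78
ee_pos: [486.9, 163.4, 56.1]
tool_rot: [179.0, 0.6, -179.7]
ft_force: [-4.7, -1.4, 16.1]
opening: 0.002
```

Emit:
step_arm([
  [0,[0.3,3,0.6],0],
  [0,[0.2,3,0.6],1.5],
  [0,[0.2,3,0.6],1.5],
])

```text
time_s: 8.03
ee_pos: [485.5, 169.7, 56.1]
tool_rot: [179.1, 0.4, 177.1]
ft_force: [-3.5, -3.9, 11.7]
opening: -0.002
```

Run:
```python
from h import *
np.set_printoptions(precision=1,suppress=True)
C=cap('wrist');s=sensors.sense();print(s['time_s'],s['ee_pos'],s['ft_force'],s['ft_torque'])
g=lambda w,f=6.5:cv2.resize(np.clip((w/255.)**.45*255,0,255).astype('uint8'),None,fx=f,fy=f,interpolation=cv2.INTER_CUBIC)
cv2.imwrite('pics/z11.png',g(C['color'][180:330,180:400,::-1],3.5))
```

```text
8.0833 [485.5 170.4  56.2] [-3.1 -2.3 10.8] [-0.7  0.6  0. ]
```

View pics/z11.png

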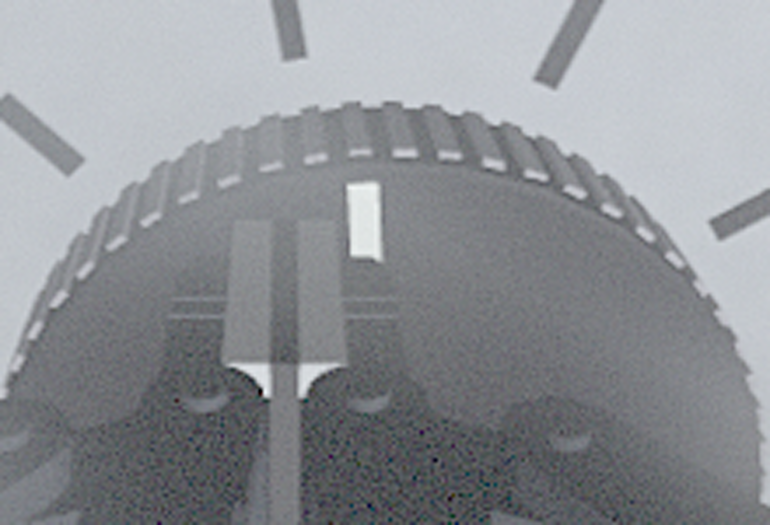

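Emit:
step_arm([
  [0,[0,3,0.6],2.5],
  [0,[0,3,0.6],2.5],
  [0,[0,3,0.6],2.5],
  [0,[0,3,0.6],2.5],
])

```text
time_s: 8.42
ee_pos: [483.9, 178.5, 56.1]
tool_rot: [179.4, -0.1, 166.4]
ft_force: [-3.6, -1.1, 11.4]
opening: 0.002
```

Run:
```python
from h import *
np.set_printoptions(precision=1,suppress=True)
C=cap('wrist');s=sensors.sense();print(s['time_s'],s['ee_pos'],s['tool_rot'],s['ft_force'],s['ft_torque'])
g=lambda w,f=6.5:cv2.resize(np.clip((w/255.)**.45*255,0,255).astype('uint8'),None,fx=f,fy=f,interpolation=cv2.INTER_CUBIC)
cv2.imwrite('pics/z12.png',g(C['color'][180:330,180:400,::-1],3.5))
```

```text
8.4667 [484.1 179.6  56.2] [179.3  -0.1 166.3] [-4.1  0.5  7.8] [ 0.   0.8 -0. ]
```

View pics/z12.png

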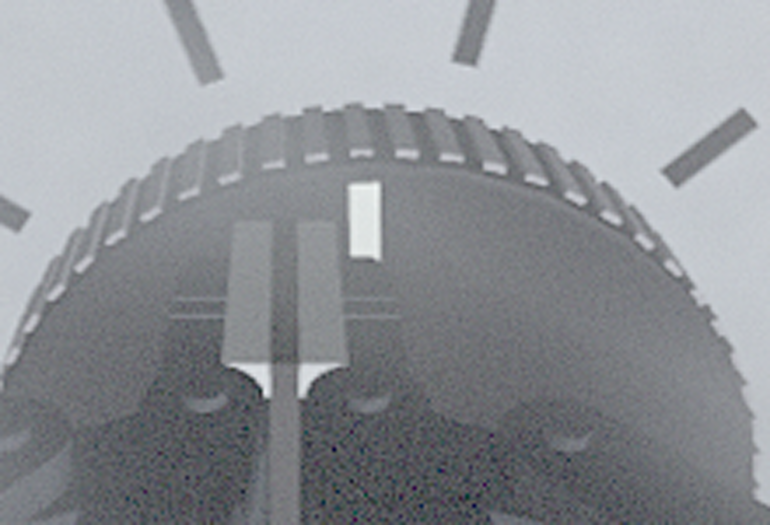

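Emit:
step_arm([
  [0,[0,3,0.6],2.5],
  [0,[0,3,0.6],2.5],
  [0,[0,2,0.5],2.5],
])

```text
time_s: 8.72
ee_pos: [485.1, 188.3, 56.2]
tool_rot: [179.3, -0.3, 158.5]
ft_force: [-0.8, -0.7, 6.0]
opening: 0.001
```

Run:
```python
from h import *
np.set_printoptions(precision=1,suppress=True)
C=cap('wrist');s=sensors.sense();print(s['time_s'],s['ee_pos'],s['tool_rot'],s['ft_force'],s['ft_torque'])
g=lambda w,f=6.5:cv2.resize(np.clip((w/255.)**.45*255,0,255).astype('uint8'),None,fx=f,fy=f,interpolation=cv2.INTER_CUBIC)
cv2.imwrite('pics/z13.png',g(C['color'][140:330,180:400,::-1],3))
```

```text
8.7667 [485.2 188.9  56.2] [179.3  -0.3 158.4] [-2.8  0.3  6.8] [ 0.1  0.6 -0. ]
```

View pics/z13.png

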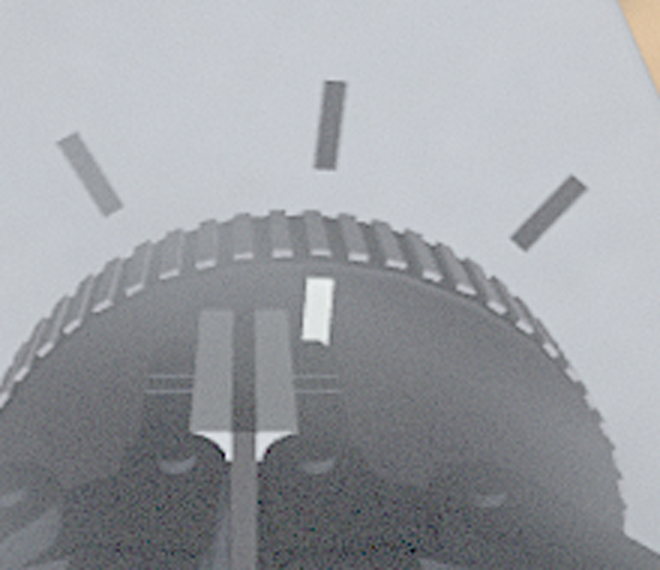

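Pointer is now lined up with the next tick (wrist crop: pointer at (318,310), tick at (330,125)). Lift off.

Emit:
step_arm([
  [0,[0,0,-5],0],
  [0,[0,0,-25],0],
  [0,[0,0,-30],-7],
  [0,[0,0,-30],-7],
  [0,[0,0,0],-7],
  [0,[0,0,0],0],
  [0,[0,0,0],0],
])

```text
time_s: 9.35
ee_pos: [484.4, 187.3, 150.7]
tool_rot: [179.3, -0.1, -180.0]
ft_force: [0.3, -0.3, -0.1]
opening: -0.004
```

Run:
```python
from h import *
np.set_printoptions(precision=1,suppress=True)
c=cap('wrist','w14.png');s=sensors.sense();print(s['time_s'],s['ee_pos'],s['tool_rot'],s['ft_force'])
for l in['start_top','stop_top']:
    for r in optics.find_in('wrist',l)[:2]: print(l,round(r['confidence'],2),world(c,r['at']),proj(c,world(c,r['at'])))
```

```text
9.4 [484.  187.1 150.2] [ 179.3   -0.2 -180. ] [ 0.4 -0.3  0.5]
start_top 0.74 [506.8 -14.3  95. ] [  0.5 226.9]
stop_top 0.87 [589.3  -9.7  91.6] [ 32.1 313.8]
```

View pics/w14.png

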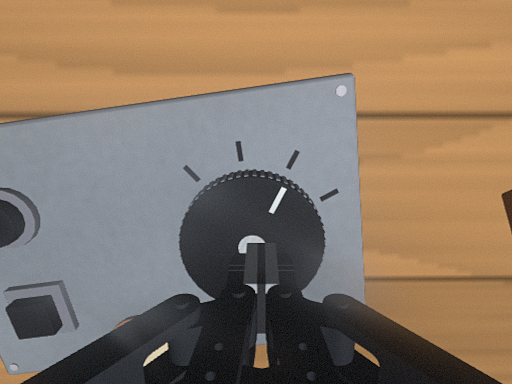

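Dial: the pointer from (272,213) to (284,188) is in line with the tick at (293,159), one click clockwise. Now to the round button.

Emit:
step_arm([
  [0,[-3,-30,0],0],
  [0,[-3,-30,0],0],
  [0,[-3,-30,0],0],
  [0,[-3,-30,0],0],
  [0,[-3,-30,0],0],
  [0,[-3,-30,0],0],
  [0,[-2,-20,0],0],
  [0,[0,0,0],0],
  [0,[0,0,0],0],
  [0,[0,0,0],0],
  [0,[0,0,0],0],
])

```text
time_s: 10.42
ee_pos: [496.5, -19.1, 137.5]
tool_rot: [179.6, -1.3, 179.3]
ft_force: [-0.1, -0.2, 0.3]
opening: 0.0
```

Run:
```python
from h import *
np.set_printoptions(precision=1,suppress=True)
c=cap('wrist','w15.png');s=sensors.sense();print(s['time_s'],s['ee_pos'],s['tool_rot'],s['ft_force'],s['dq'])
for l in['start_top','stop_top']:
    for r in optics.find_in('wrist',l)[:2]: print(l,round(r['confidence'],2),world(c,r['at']),proj(c,world(c,r['at'])))
print(proj(c,s['ee_pos']+np.array([0,0,39])),proj(c,[s['ee_pos'][0],s['ee_pos'][1],92]))
```

```text
10.4667 [496.4 -18.7 137.5] [179.6  -1.3 179.3] [0.  0.2 0.7] [-0.1 -0.3 -0.2 -0.2  0.   0.   0.4]
start_top 0.62 [506.6 -27.2  95.7] [251.3 219. ]
stop_top 0.38 [609.3 -22.5  91.1] [259.8 332.7]
[264.8 259.2] [262.7 204. ]
```

View pics/w15.png

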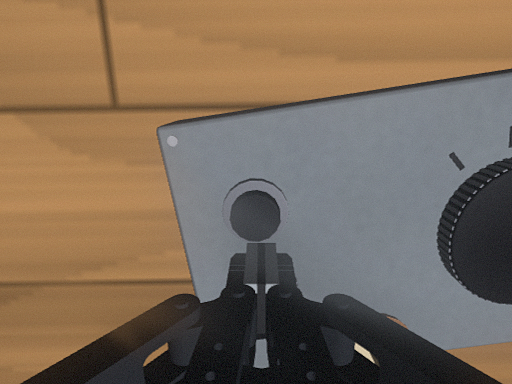

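Run:
```python
from h import *
np.set_printoptions(precision=1,suppress=True)
c=cap('wrist');s=sensors.sense();print(s['ee_pos'],s['tool_rot'])
print(onz(c,(255,216),92))
```

```text
[496.9 -19.  137.9] [179.6  -1.2 179.3]
[506.2 -24.2  92. ]
```

Emit:
step_arm([
  [0,[-8,-6,25],0],
  [0,[0,0,25],0],
  [0,[0,0,10],0],
  [0,[0,0,5],0],
  [0,[0,0,0],0],
  [0,[0,0,0],0],
])

```text
time_s: 11.12
ee_pos: [506.2, -21.1, 72.6]
tool_rot: [179.5, -0.9, 179.6]
ft_force: [-0.4, -0.7, 0.1]
opening: 0.004
```

Run:
```python
from h import *
np.set_printoptions(precision=1,suppress=True)
c=cap('wrist','w16.png');s=sensors.sense();print(s['time_s'],s['ee_pos'],s['tool_rot'],s['ft_force'],s['dq'])
A=cap('scene');B=cap('side')
g=lambda w,f=6.5:cv2.resize(np.clip((w/255.)**.45*255,0,255).astype('uint8'),None,fx=f,fy=f,interpolation=cv2.INTER_CUBIC)
cv2.imwrite('pics/z16.png',np.hstack([g(A['color'][150:210,210:270,::-1],6),g(B['color'][160:220,215:275,::-1],6)]))
```

```text
11.1667 [506.3 -21.1  72.8] [179.5  -0.9 179.6] [-0.1  0.   0.2] [ 0.1 -0.5  0.1 -0.2  0.1 -0.1  0.1]
```

View pics/w16.png

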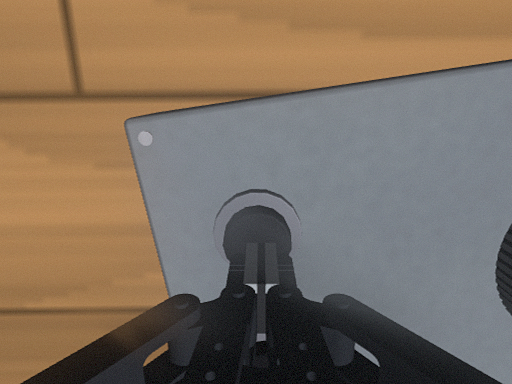

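View pics/z16.png

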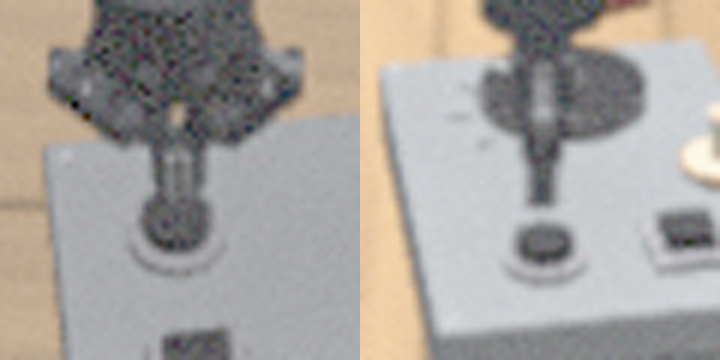

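Emit:
step_arm([
  [0,[0,-3,8],0],
  [0,[0,0,4],0],
  [0,[0,0,1],0],
  [0,[0,0,1],0],
])

```text
time_s: 11.6
ee_pos: [508.2, -24.5, 59.9]
tool_rot: [179.5, -0.6, 179.6]
ft_force: [0.4, 0.3, -0.2]
opening: 0.006
```

Run:
```python
from h import *
np.set_printoptions(precision=1,suppress=True)
c=cap('wrist','w17.png');s=sensors.sense();print(s['time_s'],s['ee_pos'],s['tool_rot'],s['ft_force'],s['dq'])
print(onz(c,(257,250),92))
```

```text
11.65 [508.  -24.4  59.7] [179.5  -0.6 179.6] [-0.7  0.5 -0.8] [-0.1 -0.3 -0.   0.1  0.2  0.4 -0.1]
[506.3 -28.   92. ]
```

View pics/w17.png

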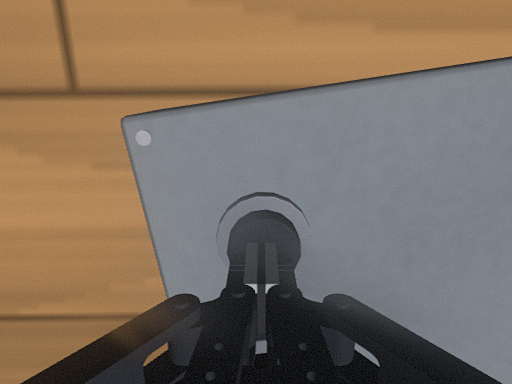

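Emit:
step_arm([
  [0,[2,0,3],0],
  [0,[0,0,2],0],
  [0,[0,0,1.5],0],
  [0,[0,0,1.5],0],
])

```text
time_s: 11.98
ee_pos: [506.2, -24.4, 51.4]
tool_rot: [179.5, -0.6, 179.6]
ft_force: [-0.6, -0.7, 3.7]
opening: 0.002
```

Cap is moving, with the spring force felt. Press on to the stop.

Emit:
step_arm([
  [0,[0,0,1.5],0],
  [0,[0,0,1.5],0],
  [0,[0,0,1.2],0],
])

```text
time_s: 12.23
ee_pos: [506.2, -24.4, 47.3]
tool_rot: [179.4, -0.6, 179.6]
ft_force: [-2.3, -0.6, 4.1]
opening: 0.003
```

Emit:
step_arm([
  [0,[0,0,1],0],
  [0,[0,0,1],0],
])

```text
time_s: 12.4
ee_pos: [506.2, -24.3, 47.0]
tool_rot: [179.4, -0.6, 179.6]
ft_force: [-5.3, 0.3, 21.0]
opening: 0.0
```

Hard stop reached: 21 N, about 6 mm below first contact. Release.

Emit:
step_arm([
  [0,[0,0,0],0],
  [0,[0,0,-4],0],
  [0,[0,0,-25],0],
  [0,[0,0,-30],0],
  [0,[0,0,-30],0],
  [0,[30,0,-20],0],
  [0,[30,0,0],0],
  [0,[0,0,0],0],
  [0,[0,0,0],0],
])

```text
time_s: 13.15
ee_pos: [446.1, -24.9, 162.1]
tool_rot: [179.4, -0.6, 179.6]
ft_force: [-0.1, -0.3, 1.0]
opening: 0.0
```

Run:
```python
from h import *
np.set_printoptions(precision=1,suppress=True)
c=cap('wrist','w18.png');A=cap('scene','s18.png');s=sensors.sense();print(s['time_s'],s['ee_pos'],s['ft_force'])
a=cv2.imread('pics/s18.png')[140:260,200:360]
cv2.imwrite('pics/z18.png',cv2.resize(a,None,fx=5,fy=5,interpolation=cv2.INTER_CUBIC))
```

```text
13.25 [446.  -24.9 161.4] [-0.6 -0.1 -0.1]
```

View pics/w18.png

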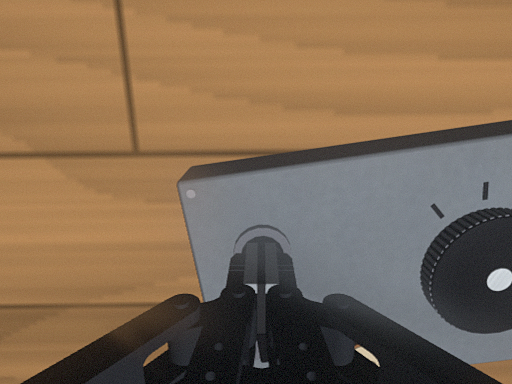

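View pics/z18.png

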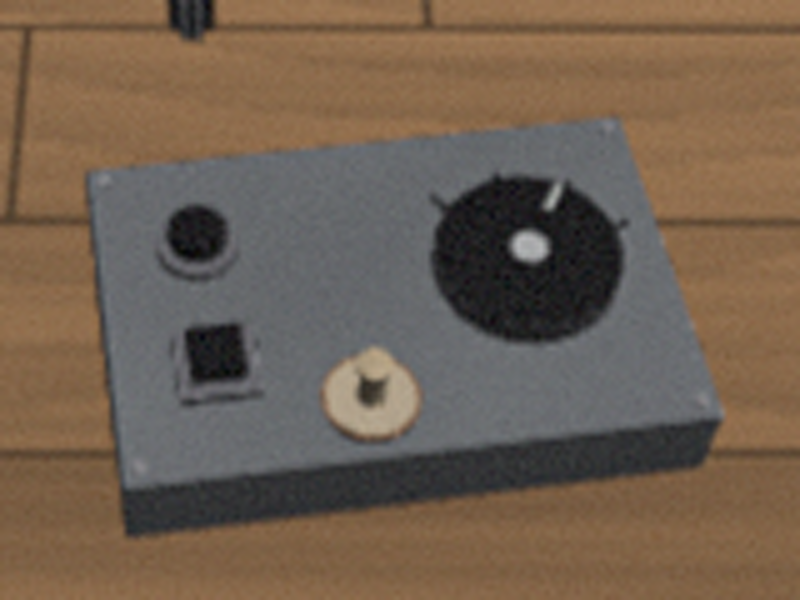

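In the scene crop the pointer at (553,195) is on the next tick. The round cap is up again at (197,233), and the mushroom and square button are as they were. The arm is clear, so I'm handing in.

```bash
python3 -c "
from cell import bot,sensors
print(bot.finish_job(),sensors.sense()['time_s'])"
```

```text
the job is handed in; nothing more can be done
the job is handed in; nothing more can be done
```

I turned the dial one click clockwise, then pressed the round button to its stop and let it come up. I handed the job in at about 13.3 s.

- **Dial:** I carried it with the closed fingertips, pressing with about 6–16 N, and saw no slip. The wrist view after lifting and the last scene picture both show the pointer on the next tick (the 0.6 detent).
- **Round button:** I pushed down until the force jumped to 21 N at about the full 6 mm of travel. In the last picture the cap is up again.
- **Other things:** The square button and the mushroom look unchanged in the last scene crop. I did not check the brick and the jar at the end, but the arm stayed well clear of both.
- **Disagreement:** With the gripper shut, the fingertips were about 39 mm higher than the reported tool position: they met the 95 mm dial top at a reading of 56 mm. So I found both contact heights by touch and by the pictures, not from the reported height.

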